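# Register a photo-strip plate in the hand press and mark its eyelet hole

### The arm

A 6-joint arm with a two-finger parallel gripper is mounted at the origin on the work surface. World frame = base frame: x ahead of the robot, y to its left, z up, the work surface at z = 0. Lengths are in m, angles in rad, forces in N, time in s.
With the tool pointing down it reaches from about 0.425 to 0.95 m from the base axis. Payload 3.5 kg.
Tool frame: the origin (TCP) lies midway between the tips of the shut fingers; the grasp point (between the pads) lies ctrl.hold_point_z behind it (ctrl.hold_point_z is the distance from the TCP to the grasp point, in m); z points along the fingers, x is the direction in which the jaws open and shut, and the axes are right-handed (so a half turn about z gives the same grasp; the last joint's range is limited). The gripper opens to 85 mm and grips with 20 to 120 N. Pads are 22 mm wide; open, the fingers measure 114 mm over their backs; the gripper's body (76 mm by 85 mm) begins 54 mm behind the grasp point. The pads swing forward as they close: fully open they stand 13 mm farther back than shut.
Start: joints at [0.975, 0.286, 1.577, -0, 1.279, -0.15], TCP at [0.291, 0.609, 0.231] pointing down, gripper open.
Joint ranges: [-2.77, 2.77], [-0.9, 2.22], [0.21, 2.48], [-1.53, 4.67], [0.24, 2.81], [-2.84, 2.84]. Speed limits (rad/s): [2.79, 2.79, 3.14, 3.14, 3.14, 3.14].

### API

Orientations are given as a unit quaternion [x, y, z, w].
In Python, from plant import ctrl gives the robot as it stands.
- The arm moves only by the tool step_arm, never from a script. Its arguments are lists of equal length, an entry for each row: "gripper": the gripper's target within -1 to 1 (shut at 1, half-way at 0, fully open at -1); "linear": the shift along the tool's x, y, z in m, a list of three; "delta_rot": the turn, a rotation vector about the tool's x, y, z in degrees, a list of three. A call has 1 to 20 rows; each row is the pose to reach, as a shift and turn from the pose commanded when the call began, along the tool's axes at that moment; what a row does not reach only later rows make up. A row lasts 1/8 s, in which the tool goes at most 62.5 mm and 10.7 degrees, less where a joint would pass 70% of its speed; a pose out of reach is approached as far as the arm can. A call with a gripper value outside its range is refused whole. The fingers move at their own pace and stop on an object; "grip_force" is the grip in N (left out, the last holds). Time passes only in rows, so rows that repeat a pose let the fingers close. It gives the time, the measured TCP pose, the force and the opening at its end, in the units of the state.
- ctrl.get_state(): the state, without advancing time (a new reading comes with each control period).
- ctrl.read_camera(name): name is "scene" or "side" or "wrist"; returns a dict with "frame" (420x560x3 uint8, red, green, blue), "fx", "fy", "cx", "cy" (pixels), "view" (4x4, takes a point from world to camera coordinates). Camera axes: x right, y down, z forward; pixel columns grow to the right and rows downward; lengths in m; the calibration is good to about 2 mm. A picture is of the moment at which its call begins. There is no depth.
- ctrl.sign_off(): hands the job in, once; it reports no verdict.
The state is a dict: "time": time; "qpos": joint angles; "dq": joint speeds; "joint_efforts": joint torques, N m; "eef_pos": TCP position; "tcp_rot": TCP orientation; "contact_force": force on the tool from outside, world axes, zero at the start; "wrist_torque": the same for the moment, N m; "opening": opening from 0.0 (shut) to 1.0 (fully open).
Only numpy, scipy, OpenCV 4.12 (cv2) and the standard library are available. Lean on these libraries where they do the work, as an engineer would, in place of code of your own. Each camera call takes 0.05 s, during which the arm holds its last target. There are 200 camera calls.

### The job

Mark the red strip plate for its eyelet: lay it on the bed of the lever press, plain end in first under the ram, and push it home, long edge flush along the side rail and plain end against the back gauge behind the ram; feel for the gauge, do not ram it, and keep a firm push of about 10 newtons on the plate for a moment so it is truly seated. Then pull the lever all the way down so that the punch bears on the plate, and let the lever back up. Leave the plate registered there, and the other things on the shelf undisturbed.

Things in the scene. Friction and masses are not known exactly. Their poses are not given: they have to be found in the camera images.
- press: Green lever hand press, fixed. Origin on the shelf under the ram axis; front to its own -x (towards the robot), column to +x (from 45 mm), z up. Its head, 60 mm wide, x -35 to +100 mm, hangs 70 mm above the bed; with the lever up the punch nose is 25 mm above the bed. So the plate slides in flat from the front and a gripper stays in front of the head. Lever on the -y side.
- side_rail: Steel rail on the bed, 110 mm long, 14 wide, 10 high. Origin: middle of its working face at bed height (press x -85, y -25 mm); the face looks to +y; axes as the press's. Rail and gripper finger need the same room: set the plate down clear of the rail, let go and push it over.
- lever_knob (a point): Centre of the black 32 mm ball on the cranked lever, 160 mm from the pivot, in a plane 105 mm to the press's -y side. Lever up: 288 mm above the shelf, 81 mm in front of the ram axis (50 degrees above level as seen from the pivot). The 12 mm bar comes to it within that plane, from the pivot.
- lever_pivot (a point): Point on the lever's pivot axis (parallel to the press's y), in the knob's plane: press frame x +22, y -105, z +165 mm. The knob swings round it at 160 mm, forward (to press -x) and down.
- lever (a joint): Lever angle, rad: 0 up at rest, grows as the knob is pulled down; hard stop at 0.833. Moves the ram 24 mm per rad. A spring (5 N at the knob, 9 N at the stop) lifts it again when let go. The punch meets a plate lying on the bed at about 0.79; past that it bears on it.
- plate: Loose red enamelled metal plate, four grey windows on a white panel, 180 x 50 x 6 mm, 100 to 200 g. Origin: centre of its underside; x along its length to the plain red end, z up. Starts flat on the shelf left of the press, plain end away from the robot. Registered: axes as the press's, y 0 in the press frame, plain end touching the gauge, tail a little proud of the bed. Over 30 N against a stop harms it.
- plate_end (a point): Middle of the plate's plain end, on its lower edge (plate x +90 mm): the edge that meets the back gauge. The white panel stops 37 mm short of it.
- punch_a: Spare brass eyelet punch, 24 mm diameter, 68 mm tall, standing loose. Leave alone.
- punch_b: Spare brass eyelet punch, 24 mm diameter, 68 mm tall, standing loose. Leave alone.
- bakelite_knob: Black bakelite knob, 42 mm diameter, 27 mm high, loose. Leave alone.
- roller: Chrome print tray roller in its dark end brackets, 180 mm long, 40 mm high, loose. Leave alone.
- cup_lid: Cream enamel developer cup lid, 104 mm diameter, 33 mm high, loose. Leave alone.
- eyelet_tin: Small steel bowl for eyelets, 66 mm diameter, 24 mm high, loose. Leave alone.
- screwdriver: Screwdriver, 160 mm long, lying loose. Leave alone.
- bed (a point): Middle of the bed's flat top, 45 mm above the shelf; press x -150 to +35, y -45 to +85 mm. Behind the flush round anvil a steel back gauge bar (60 mm along y, 13 thick, 10 high) stands square across it, centred at y 0: its face, which looks to -x, is clamped wherever the last job set it, press x +12 to +29 mm. The head hides it and it is not measured: find it by touch.
Not all that is in view belongs to the job. There is more than one size of the plate; the job needs the middle-sized.

How it is judged:
By the outcome, as a careful person would: the job done as asked, in the order asked, and still so for the second after the job is handed in, with the robot touching nothing.
It also fails if it takes over 72 s, if anything falls off the work surface, if the arm or the gripper's body presses on something with over 40 N, if the wrist force passes 120 N, or if a joint passes its speed limit or range.

## Working session

There is one attempt and no reset: what is moved stays moved. The work goes in short steps, Python scripts to look and compute and a tool call to move; the robot and the scene stay as the last step left them, time stands still between calls to the robot, and variables do not carry over. Pictures are saved under pics/ and viewed, on a budget of 10 in all, crops included, one or two more only if the job needs it, and the job is handed in when it is done.

Besides the shell and the picture viewer there is one more tool, called after "Call:" in YAML: its name, and indented under it one key for each argument. step_arm: Moves the arm, as the interface text tells. Its arguments: {"type":"object","properties":{"gripper":{"type":"array"},"linear":{"type":"array"},"delta_rot":{"type":"array"},"grip_force":{"type":"number"}},"required":["gripper","linear","delta_rot"]}

```bash
mkdir -p pics; ls
python3 - <<'E'
from plant import ctrl
import cv2,numpy as np
print(ctrl.get_state(), ctrl.hold_point_z)
for n in ["scene","side"]:
    c=ctrl.read_camera(n); cv2.imwrite(f"pics/{n}0.png",c["frame"][:,:,::-1]); np.savez(f"{n}0.npz",**c)
    print(n,c["fx"],c["cx"],c["cy"],np.round(c["view"],3).tolist())
E
```

```text
pics
{'time': 0.0, 'qpos': array([ 9.74980533e-01,  2.87198923e-01,  1.57822368e+00, -1.44491315e-05,
        1.27860098e+00, -1.49991007e-01]), 'dq': array([-0.00228905, -0.00117432, -0.00066469, -0.00070148,  0.00047453,
        0.00078265]), 'joint_efforts': array([-2.95826258e-04, -4.05967569e+01, -2.92633867e+01, -5.34841922e-05,
        5.53684251e-03, -7.90031464e-06]), 'eef_pos': array([0.29064759, 0.60846858, 0.22989974]), 'tcp_rot': array([ 8.45930349e-01,  5.33292009e-01, -1.11074032e-03,  4.93609474e-04]), 'contact_force': array([ 0.41000017, -0.49494803,  0.12845673]), 'wrist_torque': array([-0.05185157,  0.08446048, -0.01317412]), 'opening': 1.001167598211392} 0.0187
scene 445.8518096488531 279.28338116314507 206.02050258310015 [[0.425, 0.905, -0.01, -0.2], [0.549, -0.266, -0.792, -0.107], [-0.72, 0.331, -0.61, 1.67], [0.0, 0.0, 0.0, 1.0]]
side 382.74542228853323 274.74233348726113 203.3738141000021 [[0.704, -0.71, 0.005, -0.312], [-0.386, -0.389, -0.837, 0.325], [0.596, 0.588, -0.548, 0.792], [0.0, 0.0, 0.0, 1.0]]
```

View pics/scene0.png

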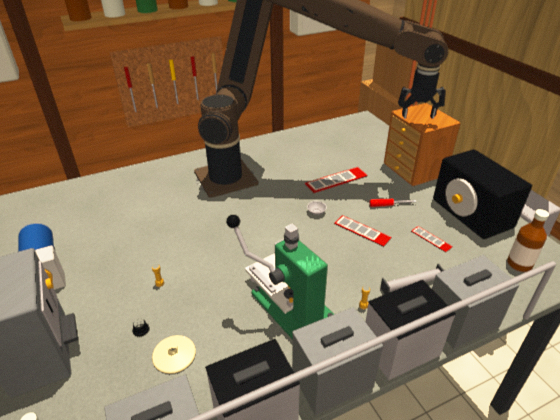

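View pics/side0.png

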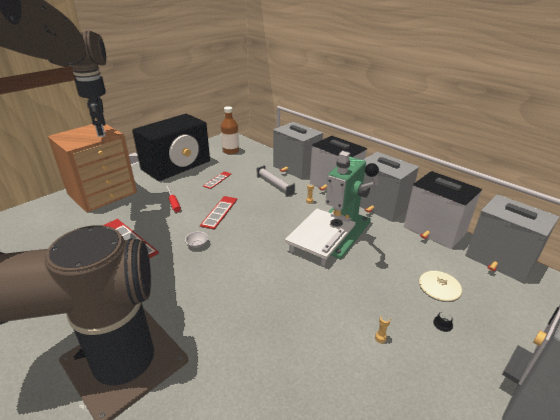

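The middle-sized plate is at scene (362,230) and side (219,212), with its plain end away from the robot. The press bed is at side (320,235). The knob is at scene (233,221) and side (371,170).

```bash
cat > h.py <<'E'
import numpy as np,cv2
def load(n): return dict(np.load(n+".npz"))
def ray(c,uv):
    V=c["view"];R=V[:3,:3];o=-R.T@V[:3,3]
    uv=np.atleast_2d(np.asarray(uv,float))
    d=np.c_[(uv[:,0]-c["cx"])/c["fx"],(uv[:,1]-c["cy"])/c["fy"],np.ones(len(uv))]@R
    return o,d
def plane(c,uv,z):
    o,d=ray(c,uv); return o+d*((z-o[2])/d[:,2])[:,None]
def tri(c1,p1,c2,p2):
    o1,d1=ray(c1,p1);o2,d2=ray(c2,p2);d1=d1[0];d2=d2[0]
    s=np.linalg.lstsq(np.c_[d1,-d2],o2-o1,rcond=None)[0]
    a=o1+s[0]*d1;b=o2+s[1]*d2
    return (a+b)/2,np.linalg.norm(a-b)
def proj(c,P):
    P=np.atleast_2d(P);q=P@c["view"][:3,:3].T+c["view"][:3,3]
    return np.c_[c["fx"]*q[:,0]/q[:,2]+c["cx"],c["fy"]*q[:,1]/q[:,2]+c["cy"]]
def red(c):
    h=cv2.cvtColor(c["frame"],cv2.COLOR_RGB2HSV).astype(int)
    return (((h[...,0]<8)|(h[...,0]>172))&(h[...,1]>150)&(h[...,2]>70)).astype(np.uint8)*255
def plate(c,seed,z=.006):
    m=cv2.morphologyEx(red(c),cv2.MORPH_CLOSE,np.ones((5,5)))
    cs,_=cv2.findContours(m,cv2.RETR_EXTERNAL,cv2.CHAIN_APPROX_NONE)
    k=max(cs,key=lambda k:(cv2.pointPolygonTest(k,seed,True)))
    P=plane(c,k[:,0,:],z)[:,:2]
    r=cv2.minAreaRect((P*1000).astype(np.float32)); b=cv2.boxPoints(r)
    return r,b
E
python3 - <<'E'
from h import *
S=load("scene0");D=load("side0")
for n,c,s in(("scene",S,(362,230)),("side",D,(219,212))):
    r,b=plate(c,s);print(n,r,b.round(0).tolist())
def blob(c,x,y,r=14):
    g=c["frame"][y-r:y+r,x-r:x+r].max(2)<50
    n,l,st,ce=cv2.connectedComponentsWithStats(g.astype(np.uint8))
    i=1+st[1:,4].argmax();print(st[i]);return ce[i]+[x-r,y-r]
k1=blob(S,233,221,10);k2=blob(D,371,170,10);print(k1,k2,tri(S,k1,D,k2))
im=D["frame"][150:280,260:400,::-1];im2=S["frame"][200:330,200:340,::-1]
cv2.imwrite("pics/crop.png",np.hstack([cv2.resize(i,None,fx=2.85,fy=4,interpolation=cv2.INTER_CUBIC) if 0 else cv2.resize(i,(400,371),interpolation=cv2.INTER_CUBIC) for i in(im,im2)]))
E
```

```text
scene ((480.2549743652344, 284.2908020019531), (178.94065856933594, 51.89551544189453), 27.13758087158203) [[389.0, 267.0], [412.0, 220.0], [572.0, 302.0], [548.0, 348.0]]
side ((476.9656066894531, 286.4769287109375), (179.88809204101562, 48.87736511230469), 27.00499153137207) [[386.0, 267.0], [408.0, 224.0], [568.0, 306.0], [546.0, 349.0]]
[  4   4  12  13 121]
[  4   4  13  13 130]
[232.62809917 220.78512397] [371.18461538 169.80769231] (array([ 0.58869271, -0.16889656,  0.28790564]), np.float64(0.0020045951818848957))
```

View pics/crop.png

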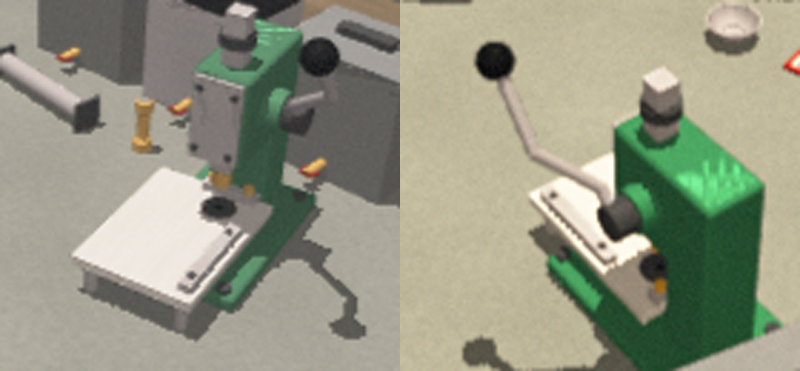

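Run:
```python
from h import *
from scipy.optimize import least_squares
S=load("scene0");D=load("side0")
P=plane(D,[(285.6,239.3),(327.2,255.7),(317.8,208.8)],.045);print(P.round(4))
f=P[0]-P[1];print("front len",np.linalg.norm(f),"yaw",np.degrees(np.arctan2(-f[0],f[1])))
l=P[2]-P[0];print("left len",np.linalg.norm(l),np.degrees(np.arctan2(l[1],l[0])))
# refine left corner/edges: white mask edges
g=D["frame"]; h=cv2.cvtColor(g,cv2.COLOR_RGB2HSV).astype(int)
m=((h[...,2]>185)&(h[...,1]<40)).astype(np.uint8);m[:195]=0;m[265:]=0;m[:,:275]=0;m[:,350:]=0
n,lb,st,ce=cv2.connectedComponentsWithStats(m);i=1+st[1:,4].argmax();print(st[i])
cs,_=cv2.findContours((lb==i).astype(np.uint8),0,1);k=cs[0][:,0,:]
W=plane(D,k,.045)[:,:2]
def near(a,b):
    d=(b-a)/np.linalg.norm(b-a);nn=np.array([-d[1],d[0]]);t=(W-a)@d;e=abs((W-a)@nn)
    s=(e<.006)&(t>.012)&(t<np.linalg.norm(b-a)-.012)
    return W[s]
for nm,a,b in(("front",P[1],P[0]),("left",P[0],P[2])):
    q=near(a[:2],b[:2]);v=cv2.fitLine((q*1000).astype(np.float32),cv2.DIST_HUBER,0,.01,.01).ravel();print(nm,len(q),v,np.degrees(np.arctan2(v[1],v[0])))
K=np.array([.5887,-.1689])
def res(p):
    c,s=np.cos(p[2]),np.sin(p[2]);R=np.array([[c,-s],[s,c]]);o=p[:2]
    M=np.array([[-.15,.085],[-.15,-.045],[-.081,-.105]])
    return ((M@R.T+o)-np.array([P[0][:2],P[1][:2],K])).ravel()
r=least_squares(res,[.7,-.05,0]);print(r.x,np.degrees(r.x[2]),(r.fun*1000).round(1))
```

```text
[[ 0.4866  0.0015  0.045 ]
 [ 0.514  -0.1225  0.045 ]
 [ 0.6669  0.0348  0.045 ]]
front len 0.12697278648481078 yaw 12.458355276395967
left len 0.1833277874878156 10.480942465050742
[ 285  208   62   48 1475]
front 34 [ 1.9818036e-01 -9.8016554e-01  4.9990152e+02 -6.1309395e+01] -78.56943
left 25 [9.7996730e-01 1.9915858e-01 5.7087170e+02 2.1673719e+01] 11.487759
[ 0.65022186 -0.05087919  0.19406946] 11.119360936954072 [ 0.   2.1 -2.3 -1.5  2.3 -0.6]
```

```bash
cat >> h.py <<'E'
from scipy.spatial.transform import Rotation as Rn
PO=np.array([.650,-.051]);PY=np.radians(11.4)
def pw(x,y):  # press xy -> world xy
    c,s=np.cos(PY),np.sin(PY);return PO+[c*x-s*y,s*x+c*y]
def wp(P):
    c,s=np.cos(PY),np.sin(PY);d=np.asarray(P)[:2]-PO;return np.array([c*d[0]+s*d[1],-s*d[0]+c*d[1]])
def go(st,xy,z,a):  # a: world angle (deg) of tool x, tool down
    R=Rn.from_quat(st["tcp_rot"]);a=np.radians(a)
    T=Rn.from_matrix(np.array([[np.cos(a),np.sin(a),0],[np.sin(a),-np.cos(a),0],[0,0,-1]]).T if 0 else np.c_[[np.cos(a),np.sin(a),0],[np.sin(a),-np.cos(a),0],[0,0,-1]])
    lin=R.inv().apply(np.array([xy[0],xy[1],z])-st["eef_pos"]);rot=np.degrees((R.inv()*T).as_rotvec())
    print("lin",lin.round(4).tolist(),"rot",rot.round(2).tolist())
E
python3 - <<'E'
from h import *
from plant import ctrl
S=load("scene0")
print("tin",plane(S,[(316,208)],.015),"sd",plane(S,[(372,203),(413,203)],.01))
go(ctrl.get_state(),(.4785,.2855),.10,117)
E
```

```text
tin [[0.32720842 0.20314712 0.015     ]] sd [[0.38037049 0.39151544 0.01      ]
 [0.44102613 0.51673747 0.01      ]]
lin [-0.2102, 0.3088, 0.1304] rot [-0.07, 0.11, -52.54]
```

Call:
step_arm:
  gripper: [-0.3,-0.3,-0.3,-0.3,-0.3,-0.3,-0.3,-0.3,-0.3,-0.3]
  linear:
    - [-0.035,0.051,0.02]
    - [-0.07,0.103,0.04]
    - [-0.105,0.154,0.06]
    - [-0.14,0.206,0.08]
    - [-0.175,0.257,0.1]
    - [-0.2,0.295,0.12]
    - [-0.21,0.309,0.13]
    - [-0.21,0.309,0.13]
    - [-0.21,0.309,0.13]
    - [-0.21,0.309,0.13]
  delta_rot:
    - [0,0,-8]
    - [0,0,-16]
    - [0,0,-24]
    - [0,0,-32]
    - [0,0,-40]
    - [0,0,-48]
    - [0,0,-52.5]
    - [0,0,-52.5]
    - [0,0,-52.5]
    - [0,0,-52.5]
  grip_force: 40

```text
time: 1.35
eef_pos: [0.4791, 0.2875, 0.1021]
tcp_rot: [0.522, 0.853, 0.001, 0.0]
contact_force: [0.3, -0.5, 0.1]
opening: 0.65
```

Run:
```python
from h import *
from plant import ctrl
c=ctrl.read_camera("wrist");np.savez("w1.npz",**c);cv2.imwrite("pics/w1.png",c["frame"][:,:,::-1])
st=ctrl.get_state();print(st["eef_pos"],st["opening"],st["contact_force"])
uv=proj(c,[.4785,.2855,.006])[0];print(uv)
r,b=plate(c,tuple(map(float,uv)));print(r,b.round(1).tolist())
```

```text
[0.47907105 0.28746717 0.10201882] 0.6478401055478038 [0.03915979 0.02834977 0.3758226 ]
[275.86964861 211.77474635]
((478.4095764160156, 290.4822998046875), (178.56167602539062, 49.42148971557617), 26.597501754760742) [[387.5, 272.6000061035156], [409.6000061035156, 228.39999389648438], [569.2999877929688, 308.3999938964844], [547.2000122070312, 352.6000061035156]]
```

View pics/w1.png

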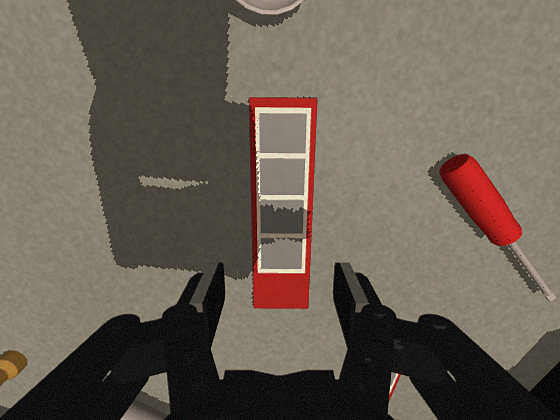

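Call:
step_arm:
  gripper: [-0.3,-0.3,-0.3,-0.3]
  linear:
    - [0,0,0.05]
    - [0,0,0.085]
    - [0,0,0.1]
    - [0,0,0.1]
  delta_rot:
    - [0,0,0]
    - [0,0,0]
    - [0,0,0]
    - [0,0,0]

```text
time: 1.9
eef_pos: [0.4786, 0.2866, 0.0008]
tcp_rot: [0.523, 0.853, -0.001, -0.001]
contact_force: [-0.1, 1.0, -0.4]
opening: 0.658
```

Call:
step_arm:
  gripper: [-0.3,-0.3]
  linear:
    - [0,0,0.003]
    - [0,0,0.003]
  delta_rot:
    - [0,0,0]
    - [0,0,0]

```text
time: 2.15
eef_pos: [0.4805, 0.287, -0.0001]
tcp_rot: [0.523, 0.852, 0.001, 0.001]
contact_force: [-0.0, 1.6, 0.7]
opening: 0.649
```

Call:
step_arm:
  gripper: [-0.3,-0.3]
  linear:
    - [0,0,0.003]
    - [0,0,0.003]
  delta_rot:
    - [0,0,0]
    - [0,0,0]

```text
time: 2.4
eef_pos: [0.48, 0.2867, -0.004]
tcp_rot: [0.523, 0.852, 0.001, 0.001]
contact_force: [1.1, 1.9, 1.2]
opening: 0.649
```

Call:
step_arm:
  gripper: [-0.1,0,0.1,0.1,0.1,0.1]
  linear:
    - [0,0,0]
    - [0,0,0]
    - [0,0,0]
    - [0,0,0]
    - [0,0,0]
    - [0,0,0]
  delta_rot:
    - [0,0,0]
    - [0,0,0]
    - [0,0,0]
    - [0,0,0]
    - [0,0,0]
    - [0,0,0]

```text
time: 3.15
eef_pos: [0.4808, 0.2869, -0.0026]
tcp_rot: [0.523, 0.852, 0.001, 0.001]
contact_force: [-2.1, 0.4, 8.6]
opening: 0.569
```

Call:
step_arm:
  gripper: [0.1,0.1,0.1,0.1,0.1]
  linear:
    - [0,0,-0.02]
    - [0,0,-0.06]
    - [0,0,-0.1]
    - [0,0,-0.11]
    - [0,0,-0.11]
  delta_rot:
    - [0,0,0]
    - [0,0,0]
    - [0,0,0]
    - [0,0,0]
    - [0,0,0]

```text
time: 3.78
eef_pos: [0.4792, 0.2862, 0.1055]
tcp_rot: [0.523, 0.852, 0.0, 0.0]
contact_force: [0.8, 0.2, -0.7]
opening: 0.564
```

Run:
```python
from h import *
from plant import ctrl
st=ctrl.get_state();print(st["eef_pos"],st["opening"],st["contact_force"])
c=ctrl.read_camera("wrist");np.savez("w2.npz",**c);cv2.imwrite("pics/w2.png",c["frame"][:,:,::-1])
t=pw(-.108,.032);print(t);go(st,t,.107,101.4)
```

```text
[0.47920229 0.28615871 0.10548729] 0.5641083394090757 [ 0.83221685  0.22070721 -0.6535783 ]
[ 0.53780568 -0.04097832]
lin [-0.3182, -0.0961, -0.0015] rot [0.03, 0.01, 15.56]
```

Run:
```python
from h import *
from plant import ctrl
st=ctrl.get_state()
t=pw(-.150,.032);print(t);go(st,t,.107,101.4);go(st,t,.057,101.4);t=pw(-.108,.032);go(st,t,.057,101.4)
```

```text
[ 0.49663429 -0.04927992]
lin [-0.307, -0.1356, -0.0026] rot [-0.12, 0.01, 15.56]
lin [-0.307, -0.1355, 0.0474] rot [-0.12, 0.01, 15.56]
lin [-0.3183, -0.0951, 0.0473] rot [-0.12, 0.01, 15.56]
```

Call:
step_arm:
  gripper: [0.1,0.1,0.1,0.1,0.1,0.1,0.1,0.1,0.1,0.1]
  linear:
    - [-0.046,-0.02,0]
    - [-0.092,-0.04,0]
    - [-0.138,-0.06,0]
    - [-0.184,-0.081,0]
    - [-0.23,-0.102,0]
    - [-0.276,-0.122,0]
    - [-0.3,-0.134,0]
    - [-0.307,-0.1355,0]
    - [-0.307,-0.1355,0]
    - [-0.307,-0.1355,0]
  delta_rot:
    - [0,0,2]
    - [0,0,4]
    - [0,0,6]
    - [0,0,8]
    - [0,0,10]
    - [0,0,12]
    - [0,0,15.5]
    - [0,0,15.5]
    - [0,0,15.5]
    - [0,0,15.5]

```text
time: 5.08
eef_pos: [0.4972, -0.0476, 0.1046]
tcp_rot: [0.632, 0.775, -0.0, -0.001]
contact_force: [-0.3, -0.6, -1.0]
opening: 0.569
```

Run:
```python
from h import *
from plant import ctrl
st=ctrl.get_state();print(st["eef_pos"],st["opening"],st["contact_force"],wp(st["eef_pos"]))
c=ctrl.read_camera("wrist");np.savez("w3.npz",**c);cv2.imwrite("pics/w3.png",c["frame"][:,:,::-1])
zt=st["eef_pos"][2]+.009
r,b=plate(c,tuple(map(float,proj(c,[*st["eef_pos"][:2]+(pw(0.06,0)-PO),zt])[0])),zt);print(r,b)
print([wp(np.array(q)/1000).round(4).tolist() for q in b])
```

```text
[ 0.49719024 -0.04758704  0.10461966] 0.5692978470631824 [-0.33564996 -0.63599358 -1.04823133] [-0.14912041  0.0335496 ]
((481.7734375, -49.48427200317383), (147.6322784423828, 49.16402053833008), 11.317673683166504) [[404.56854  -39.866596]
 [414.21692  -88.07458 ]
 [558.97833  -59.101948]
 [549.32996  -10.893967]]
[[-0.2384, 0.0594], [-0.2385, 0.0103], [-0.0908, 0.01], [-0.0908, 0.0592]]
```

View pics/w3.png

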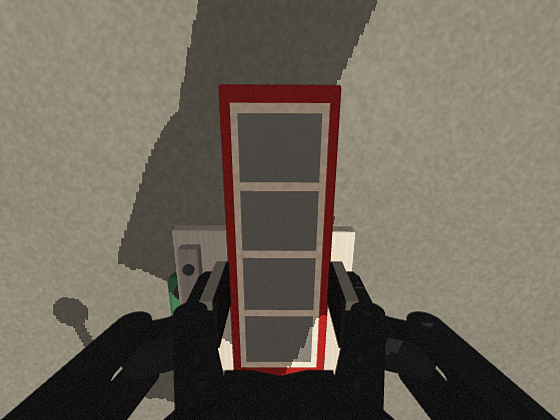

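Run:
```python
from h import *
from plant import ctrl
c=load("w3");st=ctrl.get_state()
print([wp(p).round(4).tolist() for p in plane(c,[(173,229),(355,229)],.045)])
print([wp(p).round(4).tolist() for p in plane(c,[(179,245),(201,245)],.055)])
go(st,pw(-.150,.032),.056,101.4)
go(st,pw(-.108,.032),.056,101.4);go(st,pw(-.108,.032),.0445,101.4)
```

```text
[[-0.15, -0.0392], [-0.1503, 0.0883]]
[[-0.1422, -0.0327], [-0.1423, -0.0178]]
lin [-0.0016, -0.001, 0.0488] rot [-0.05, -0.04, 0.16]
lin [-0.0017, 0.041, 0.0488] rot [-0.05, -0.04, 0.16]
lin [-0.0017, 0.041, 0.0603] rot [-0.05, -0.04, 0.16]
```

Call:
step_arm:
  gripper: [0.1,0.1,0.1,0.1,0.1,0.1,0.1,0.1,0.1]
  linear:
    - [0,0,0.03]
    - [0,0,0.048]
    - [0,0,0.048]
    - [0,0.02,0.048]
    - [0,0.035,0.048]
    - [0,0.041,0.048]
    - [0,0.041,0.048]
    - [0,0.041,0.056]
    - [0,0.041,0.058]
  delta_rot:
    - [0,0,0]
    - [0,0,0]
    - [0,0,0]
    - [0,0,0]
    - [0,0,0]
    - [0,0,0]
    - [0,0,0]
    - [0,0,0]
    - [0,0,0]

```text
time: 6.25
eef_pos: [0.5367, -0.0404, 0.0462]
tcp_rot: [0.633, 0.774, -0.0, -0.001]
contact_force: [-0.6, -0.1, -1.7]
opening: 0.571
```

Call:
step_arm:
  gripper: [0.1,0.1]
  linear:
    - [0,0,0.002]
    - [0,0,0.002]
  delta_rot:
    - [0,0,0]
    - [0,0,0]

```text
time: 6.5
eef_pos: [0.5376, -0.0406, 0.0451]
tcp_rot: [0.633, 0.774, -0.0, -0.0]
contact_force: [-0.1, -0.7, -0.4]
opening: 0.57
```

Call:
step_arm:
  gripper: [0.1,0.1]
  linear:
    - [0,0,0.0015]
    - [0,0,0.0015]
  delta_rot:
    - [0,0,0]
    - [0,0,0]

```text
time: 6.75
eef_pos: [0.5378, -0.0406, 0.0438]
tcp_rot: [0.633, 0.774, -0.0, -0.0]
contact_force: [-0.2, -0.7, -0.7]
opening: 0.568
```

Call:
step_arm:
  gripper: [0.1,0.1]
  linear:
    - [0,0,0.0015]
    - [0,0,0.0015]
  delta_rot:
    - [0,0,0]
    - [0,0,0]

```text
time: 7.0
eef_pos: [0.538, -0.0407, 0.0424]
tcp_rot: [0.633, 0.774, 0.0, 0.0]
contact_force: [0.2, 0.1, 0.1]
opening: 0.569
```

Call:
step_arm:
  gripper: [-0.35,-0.35,-0.35,-0.35,-0.35,0,1,1]
  linear:
    - [0,0,0]
    - [0,0,0]
    - [0,0,0]
    - [0,0,-0.01]
    - [0,0,-0.04]
    - [0.02,0,-0.045]
    - [0.049,0,-0.045]
    - [0.049,0,-0.045]
  delta_rot:
    - [0,0,0]
    - [0,0,0]
    - [0,0,0]
    - [0,0,0]
    - [0,0,0]
    - [0,0,0]
    - [0,0,0]
    - [0,0,0]

```text
time: 8.0
eef_pos: [0.5268, 0.0098, 0.0867]
tcp_rot: [0.632, 0.775, -0.0, -0.001]
contact_force: [-0.3, -0.2, 0.0]
opening: 0.08
```

```bash
sed -i 's/PO=np.array(\[.650,-.051\])/PO=np.array([.650,-.048])/' h.py
python3 - <<'E'
from h import *
from plant import ctrl
st=ctrl.get_state();print(st["eef_pos"],st["opening"],st["contact_force"],wp(st["eef_pos"]))
c=ctrl.read_camera("wrist");np.savez("w4.npz",**c);cv2.imwrite("pics/w4.png",c["frame"][:,:,::-1])
S=ctrl.read_camera("side");np.savez("s4.npz",**S)
for k in(c,S):
  uv=proj(k,[*pw(-.15,.03),.051])[0]
  r,b=plate(k,tuple(map(float,uv)),.051)
  print(uv,r[1],r[2],[wp(np.array(q)/1000).round(4).tolist() for q in b])
E
```

```text
[0.52680017 0.0097655  0.08670491] 0.0801369731128629 [-0.27815105 -0.21923613  0.01351323] [-0.10935147  0.0809772 ]
[189.85668362 180.13949379] (143.55508422851562, 49.225677490234375) 11.286114692687988 [[-0.1976, 0.0558], [-0.1977, 0.0066], [-0.0542, 0.0063], [-0.0541, 0.0555]]
[301.69386664 244.03556152] (117.15863037109375, 47.003700256347656) 9.036226272583008 [[-0.2012, 0.0524], [-0.2031, 0.0054], [-0.086, 0.0006], [-0.0841, 0.0475]]
```

View pics/w4.png

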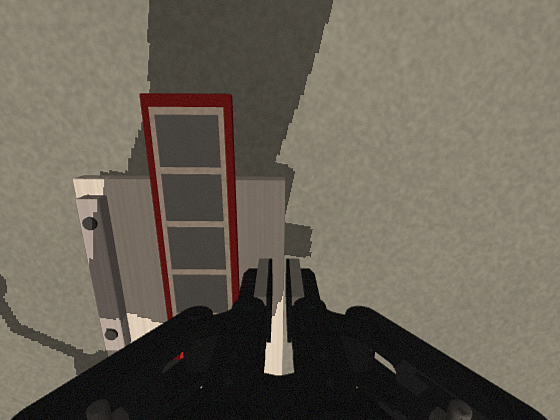

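Call:
step_arm:
  gripper: [1,1,1,1,1,1,1,1,1,1]
  linear:
    - [0,0,0.03]
    - [0,0,0.04]
    - [0,0,0.04]
    - [-0.005,0,0.04]
    - [-0.01,0,0.04]
    - [-0.015,0,0.04]
    - [-0.02,0,0.04]
    - [-0.025,0,0.04]
    - [-0.03,0,0.04]
    - [-0.03,0,0.04]
  delta_rot:
    - [0,0,0]
    - [0,0,0]
    - [0,0,0]
    - [0,0,0]
    - [0,0,0]
    - [0,0,0]
    - [0,0,0]
    - [0,0,0]
    - [0,0,0]
    - [0,0,0]

```text
time: 9.35
eef_pos: [0.5342, -0.0225, 0.0473]
tcp_rot: [0.633, 0.774, -0.0, 0.0]
contact_force: [0.9, -0.4, -0.4]
opening: 0.002
```

```bash
cat > w.py <<'E'
import sys
from h import *
from plant import ctrl
n=sys.argv[1]
st=ctrl.get_state();e=st["eef_pos"];f=st["contact_force"];print(wp(e).round(4),e[2].round(4),"F press",(wp(np.r_[PO+f[:2]])).round(1),f[2].round(1))
c=ctrl.read_camera("wrist");np.savez(n+".npz",**c);cv2.imwrite(f"pics/{n}.png",c["frame"][:,:,::-1])
S=ctrl.read_camera("side");np.savez(n+"s.npz",**S);cv2.imwrite(f"pics/{n}s.png",S["frame"][:,:,::-1])
for k in(c,S):
  uv=proj(k,[*pw(-.155,.012),.051])[0]
  r,b=plate(k,tuple(map(float,uv)),.051)
  print(r[1],r[2],[wp(np.array(q)/1000).round(4).tolist() for q in b])
E
python3 w.py w5
```

```text
[-0.1085  0.0479] 0.0473 F press [ 0.8 -0.5] -0.4
(114.16767883300781, 49.474422454833984) 12.672715187072754 [[-0.1977, 0.0403], [-0.1966, -0.0091], [-0.0824, -0.0066], [-0.0835, 0.0429]]
(40.698631286621094, 85.50337982177734) 70.74462127685547 [[-0.2182, -0.0002], [-0.1447, -0.0438], [-0.1239, -0.0088], [-0.1975, 0.0348]]
```

Call:
step_arm:
  gripper: [1,1,1,1]
  linear:
    - [-0.004,0,0]
    - [-0.008,0,0]
    - [-0.011,0,0]
    - [-0.012,0,0]
  delta_rot:
    - [0,0,0]
    - [0,0,0]
    - [0,0,0]
    - [0,0,0]

```text
time: 9.95
eef_pos: [0.5365, -0.034, 0.0473]
tcp_rot: [0.633, 0.774, -0.0, -0.0]
contact_force: [0.2, 0.8, -0.5]
opening: -0.001
```

Call:
step_arm:
  gripper: [1,1]
  linear:
    - [-0.0015,0,0]
    - [-0.0025,0,0]
  delta_rot:
    - [0,0,0]
    - [0,0,0]

```text
time: 10.2
eef_pos: [0.5369, -0.0362, 0.0473]
tcp_rot: [0.633, 0.774, -0.0, -0.0]
contact_force: [-0.6, 0.7, -1.1]
opening: -0.006
```

Call:
step_arm:
  gripper: [1,1]
  linear:
    - [-0.001,0,0]
    - [-0.002,0,0]
  delta_rot:
    - [0,0,0]
    - [0,0,0]

```text
time: 10.45
eef_pos: [0.5374, -0.0381, 0.0473]
tcp_rot: [0.633, 0.774, 0.0, -0.0]
contact_force: [0.8, 2.2, 0.5]
opening: -0.001
```

Call:
step_arm:
  gripper: [1,1]
  linear:
    - [-0.001,0,0]
    - [-0.0015,0,0]
  delta_rot:
    - [0,0,0]
    - [0,0,0]

```text
time: 10.7
eef_pos: [0.5382, -0.0386, 0.0475]
tcp_rot: [0.633, 0.774, 0.001, -0.0]
contact_force: [2.0, 5.6, -0.7]
opening: -0.001
```

```bash
python3 w.py w6
```

```text
[-0.1077  0.0313] 0.0475 F press [3.  5.1] -0.7
(114.71521759033203, 49.408477783203125) 11.656938552856445 [[-0.1966, 0.0258], [-0.1963, -0.0236], [-0.0816, -0.0231], [-0.0818, 0.0263]]
(37.075958251953125, 65.9272689819336) 55.74575424194336 [[-0.2208, -0.0034], [-0.1747, -0.0505], [-0.1482, -0.0246], [-0.1943, 0.0226]]
```

Call:
step_arm:
  gripper: [1,1,1,1,1,1,1,1,1]
  linear:
    - [0.004,0,0]
    - [0.004,0,-0.03]
    - [-0.01,-0.045,-0.035]
    - [-0.03,-0.09,-0.035]
    - [-0.03,-0.113,-0.035]
    - [-0.03,-0.113,-0.035]
    - [-0.03,-0.113,-0.01]
    - [-0.03,-0.113,0.001]
    - [-0.03,-0.113,0.001]
  delta_rot:
    - [0,0,0]
    - [0,0,0]
    - [0,0,0]
    - [0,0,0]
    - [0,0,0]
    - [0,0,0]
    - [0,0,0]
    - [0,0,0]
    - [0,0,0]

```text
time: 11.92
eef_pos: [0.4326, -0.0911, 0.0455]
tcp_rot: [0.633, 0.774, -0.0, -0.001]
contact_force: [1.1, 0.6, -0.6]
opening: -0.003
```

```bash
python3 w.py w7
```

```text
[-0.2216  0.0007] 0.0455 F press [1.2 0.4] -0.6Traceback (most recent call last):
  File "w.py", line 10, in <module>
    r,b=plate(k,tuple(map(float,uv)),.051)
        ~~~~~^^^^^^^^^^^^^^^^^^^^^^^^^^^^^
  File "h.py", line 24, in plate
    k=max(cs,key=lambda k:(cv2.pointPolygonTest(k,seed,True)))
ValueError: max() iterable argument is empty
```

View pics/w7s.png

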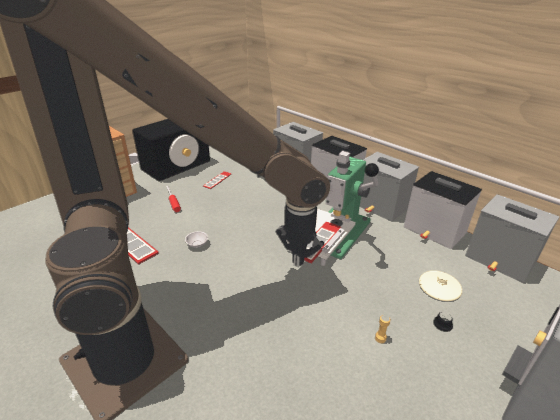

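Call:
step_arm:
  gripper: [1,1,1,1,1,1,1,1,1]
  linear:
    - [0,0.006,0]
    - [0,0.01,0]
    - [0,0.014,0]
    - [0,0.018,0]
    - [0,0.022,0]
    - [0,0.026,0]
    - [0,0.03,0]
    - [0,0.033,0]
    - [0,0.035,0]
  delta_rot:
    - [0,0,0]
    - [0,0,0]
    - [0,0,0]
    - [0,0,0]
    - [0,0,0]
    - [0,0,0]
    - [0,0,0]
    - [0,0,0]
    - [0,0,0]

```text
time: 13.15
eef_pos: [0.4673, -0.0845, 0.0463]
tcp_rot: [0.633, 0.774, -0.0, -0.0]
contact_force: [-2.6, -0.5, 1.8]
opening: -0.001
```

Call:
step_arm:
  gripper: [1,1,1]
  linear:
    - [0,0.0015,0]
    - [0,0.003,0]
    - [0,0.003,0]
  delta_rot:
    - [0,0,0]
    - [0,0,0]
    - [0,0,0]

```text
time: 13.52
eef_pos: [0.4704, -0.0839, 0.0463]
tcp_rot: [0.633, 0.774, 0.0, 0.0]
contact_force: [-0.5, -0.4, 0.7]
opening: 0.001
```

Call:
step_arm:
  gripper: [1,1,1]
  linear:
    - [0,0.0015,0]
    - [0,0.003,0]
    - [0,0.003,0]
  delta_rot:
    - [0,0,0]
    - [0,0,0]
    - [0,0,0]

```text
time: 13.9
eef_pos: [0.4733, -0.0833, 0.0463]
tcp_rot: [0.633, 0.774, 0.0, 0.0]
contact_force: [-0.1, 0.1, -0.4]
opening: 0.001
```

```bash
sed -i 's/^  r,b=plate.*/  try: r,b=plate(k,tuple(map(float,uv)),.051)\n  except ValueError: continue/' w.py; python3 w.py w8
```

```text
[-0.1802  0.0003] 0.0463 F press [-0.1  0.1] -0.4
(11.17784595489502, 7.178246021270752) 14.160943984985352 [[-0.1712, 0.0253], [-0.1708, 0.0182], [-0.1597, 0.0187], [-0.16, 0.0259]]
(13.308018684387207, 32.45170974731445) 77.6875228881836 [[-0.1746, -0.0221], [-0.1449, -0.0352], [-0.1395, -0.023], [-0.1692, -0.0099]]
```

Call:
step_arm:
  gripper: [1,1,1]
  linear:
    - [0,0.0012,0]
    - [0,0.0025,0]
    - [0,0.0025,0]
  delta_rot:
    - [0,0,0]
    - [0,0,0]
    - [0,0,0]

```text
time: 14.38
eef_pos: [0.4756, -0.0829, 0.0464]
tcp_rot: [0.633, 0.774, 0.0, 0.0]
contact_force: [-0.2, 0.0, 1.8]
opening: 0.004
```

Call:
step_arm:
  gripper: [1,1,1]
  linear:
    - [0,0.0012,0]
    - [0,0.0025,0]
    - [0,0.0025,0]
  delta_rot:
    - [0,0,0]
    - [0,0,0]
    - [0,0,0]

```text
time: 14.75
eef_pos: [0.4782, -0.0823, 0.0464]
tcp_rot: [0.633, 0.774, 0.0, 0.0]
contact_force: [-0.8, 0.3, 1.7]
opening: 0.0
```

Call:
step_arm:
  gripper: [1,1,1]
  linear:
    - [0,0.001,0]
    - [0,0.002,0]
    - [0,0.002,0]
  delta_rot:
    - [0,0,0]
    - [0,0,0]
    - [0,0,0]

```text
time: 15.12
eef_pos: [0.4801, -0.0819, 0.0463]
tcp_rot: [0.633, 0.774, 0.0, 0.0]
contact_force: [-1.0, -0.5, 0.7]
opening: 0.002
```

Call:
step_arm:
  gripper: [1,1,1]
  linear:
    - [0,0.001,0]
    - [0,0.002,0]
    - [0,0.002,0]
  delta_rot:
    - [0,0,0]
    - [0,0,0]
    - [0,0,0]

```text
time: 15.5
eef_pos: [0.4817, -0.0815, 0.0463]
tcp_rot: [0.633, 0.774, -0.0, -0.0]
contact_force: [-2.1, -1.1, 2.0]
opening: -0.001
```

Call:
step_arm:
  gripper: [1,1,1]
  linear:
    - [0,0.001,0]
    - [0,0.002,0]
    - [0,0.002,0]
  delta_rot:
    - [0,0,0]
    - [0,0,0]
    - [0,0,0]

```text
time: 15.88
eef_pos: [0.4819, -0.0814, 0.0462]
tcp_rot: [0.632, 0.775, -0.002, -0.002]
contact_force: [-8.2, -2.9, 6.5]
opening: -0.0
```

Call:
step_arm:
  gripper: [1,1,1]
  linear:
    - [0,0.001,0]
    - [0,0.002,0]
    - [0,0.002,0]
  delta_rot:
    - [0,0,0]
    - [0,0,0]
    - [0,0,0]

```text
time: 16.25
eef_pos: [0.482, -0.0814, 0.0461]
tcp_rot: [0.632, 0.775, -0.004, -0.004]
contact_force: [-14.7, -4.6, 10.7]
opening: -0.005
```

Call:
step_arm:
  gripper: [1,1,1,1,1,1,1,1,1]
  linear:
    - [0,-0.004,0]
    - [0,-0.008,0]
    - [0,-0.008,-0.035]
    - [0.025,0.02,-0.035]
    - [0.045,0.066,-0.035]
    - [0.045,0.066,-0.035]
    - [0.045,0.066,-0.015]
    - [0.045,0.066,-0.001]
    - [0.045,0.066,-0.001]
  delta_rot:
    - [0,0,0]
    - [0,0,0]
    - [0,0,0]
    - [0,0,0]
    - [0,0,0]
    - [0,0,0]
    - [0,0,0]
    - [0,0,0]
    - [0,0,0]

```text
time: 17.38
eef_pos: [0.5408, -0.0237, 0.0464]
tcp_rot: [0.633, 0.774, -0.0, -0.001]
contact_force: [0.0, 0.1, -0.2]
opening: 0.002
```

```bash
python3 w.py w9
```

```text
[-0.1022  0.0454] 0.0464 F press [0. 0.] -0.2
(92.54782104492188, 49.85786437988281) 11.273183822631836 [[-0.1598, 0.0269], [-0.16, -0.0229], [-0.0674, -0.0232], [-0.0673, 0.0267]]
(18.723907470703125, 47.91640853881836) 33.97171401977539 [[-0.1752, 0.0141], [-0.1568, -0.0302], [-0.1395, -0.023], [-0.1579, 0.0213]]
```

View pics/w9.png

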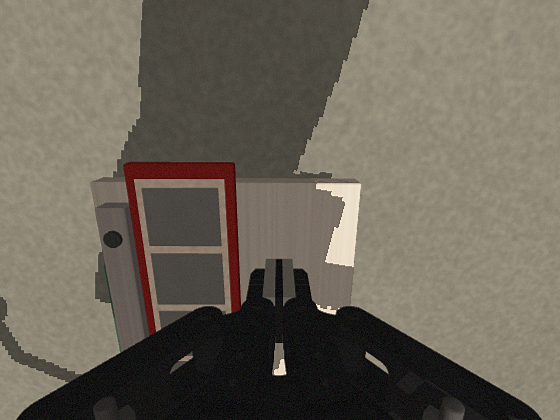

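The plate lies against the rail, with its tail about 10 mm proud of the bed edge (image rows 163 to 180). I'll re-seat it sideways, then press forward again.

Call:
step_arm:
  gripper: [1,1,1,1,1,1]
  linear:
    - [-0.005,0,0]
    - [-0.01,0,0]
    - [-0.0125,0,0]
    - [-0.014,0,0]
    - [-0.0145,0,0]
    - [-0.0145,0,0]
  delta_rot:
    - [0,0,0]
    - [0,0,0]
    - [0,0,0]
    - [0,0,0]
    - [0,0,0]
    - [0,0,0]

```text
time: 18.23
eef_pos: [0.5443, -0.0374, 0.0474]
tcp_rot: [0.633, 0.774, 0.0, -0.0]
contact_force: [-2.0, 1.7, 1.4]
opening: -0.003
```

Call:
step_arm:
  gripper: [1,1,1]
  linear:
    - [-0.001,0,0]
    - [-0.0015,0,0]
    - [-0.0015,0,0]
  delta_rot:
    - [0,0,0]
    - [0,0,0]
    - [0,0,0]

```text
time: 18.6
eef_pos: [0.5444, -0.0376, 0.0474]
tcp_rot: [0.633, 0.774, 0.001, -0.001]
contact_force: [-0.8, 6.7, 2.6]
opening: 0.001
```

Call:
step_arm:
  gripper: [1,1,1,1,1,1,1,1,1,1,1]
  linear:
    - [0.006,0,0]
    - [0.006,0,-0.03]
    - [-0.005,-0.045,-0.035]
    - [-0.028,-0.079,-0.035]
    - [-0.028,-0.079,-0.035]
    - [-0.028,-0.079,-0.01]
    - [-0.028,-0.079,0]
    - [-0.028,-0.079,0]
    - [-0.028,-0.074,0]
    - [-0.028,-0.071,0]
    - [-0.028,-0.07,0]
  delta_rot:
    - [0,0,0]
    - [0,0,0]
    - [0,0,0]
    - [0,0,0]
    - [0,0,0]
    - [0,0,0]
    - [0,0,0]
    - [0,0,0]
    - [0,0,0]
    - [0,0,0]
    - [0,0,0]

```text
time: 19.98
eef_pos: [0.4817, -0.0807, 0.0478]
tcp_rot: [0.633, 0.774, -0.001, -0.0]
contact_force: [-2.6, -1.1, 3.8]
opening: -0.002
```

Call:
step_arm:
  gripper: [1,1,1]
  linear:
    - [0,0.001,0]
    - [0,0.002,0]
    - [0,0.002,0]
  delta_rot:
    - [0,0,0]
    - [0,0,0]
    - [0,0,0]

```text
time: 20.35
eef_pos: [0.4819, -0.0806, 0.0476]
tcp_rot: [0.633, 0.775, -0.002, -0.002]
contact_force: [-7.8, -2.5, 6.3]
opening: 0.004
```

Now add about 0.8 mm for around 10 N and hold.

Call:
step_arm:
  gripper: [1,1,1,1,1,1,1,1,1,1]
  linear:
    - [0,0.0008,0]
    - [0,0.0008,0]
    - [0,0.0008,0]
    - [0,0.0008,0]
    - [0,0.0008,0]
    - [0,0.0008,0]
    - [0,0.0008,0]
    - [0,0.0008,0]
    - [0,0.0008,0]
    - [0,0.0008,0]
  delta_rot:
    - [0,0,0]
    - [0,0,0]
    - [0,0,0]
    - [0,0,0]
    - [0,0,0]
    - [0,0,0]
    - [0,0,0]
    - [0,0,0]
    - [0,0,0]
    - [0,0,0]

```text
time: 21.6
eef_pos: [0.482, -0.0806, 0.0476]
tcp_rot: [0.632, 0.775, -0.003, -0.002]
contact_force: [-10.0, -2.9, 8.5]
opening: -0.004
```

Call:
step_arm:
  gripper: [1,1,1,-0.2,-0.2,-0.2,-0.2,-0.2,-0.2,-0.2]
  linear:
    - [0,-0.004,0]
    - [0,-0.012,0]
    - [0,-0.015,-0.03]
    - [0,-0.015,-0.09]
    - [0,-0.015,-0.15]
    - [0,-0.015,-0.21]
    - [0,-0.015,-0.27]
    - [0,-0.015,-0.31]
    - [0,-0.015,-0.315]
    - [0,-0.015,-0.315]
  delta_rot:
    - [0,0,0]
    - [0,0,0]
    - [0,0,0]
    - [0,0,0]
    - [0,0,0]
    - [0,0,0]
    - [0,0,0]
    - [0,0,0]
    - [0,0,0]
    - [0,0,0]

```text
time: 22.85
eef_pos: [0.4694, -0.0828, 0.3613]
tcp_rot: [0.633, 0.774, 0.0, -0.0]
contact_force: [0.2, 0.2, -0.8]
opening: 0.598
```

Run:
```python
from h import *
from plant import ctrl
c=ctrl.read_camera("side");np.savez("k1.npz",**c);cv2.imwrite("pics/k1.png",c["frame"][:,:,::-1])
s=ctrl.read_camera("scene");np.savez("k1s.npz",**s)
st=ctrl.get_state();print(st["eef_pos"],st["opening"],st["contact_force"],wp(st["eef_pos"]))
print(pw(-.081,-.105),wp([.5887,-.1689]))
for k in(c,s):
  uv=proj(k,[.5887,-.1689,.288])[0].astype(int);x,y=uv;g=k["frame"][y-10:y+10,x-10:x+10].max(2)<50;print(uv,g.sum())
go(st,(.5887,-.1685),.36,101.5)
go(st,(.5887,-.1685),.270,101.5)
```

```text
[ 0.46897963 -0.08267194  0.35976285] 0.6022469335315581 [ 0.03125211 -0.67590531 -0.79254569] [-0.18430222  0.0017921 ]
[ 0.59135206 -0.16693872] [-0.0839874  -0.10639839]
[371 170] 126
[232 220] 140
lin [-0.1079, 0.1003, -0.0008] rot [-0.19, -0.14, -0.04]
lin [-0.1081, 0.1006, 0.0892] rot [-0.19, -0.14, -0.04]
```

View pics/k1.png

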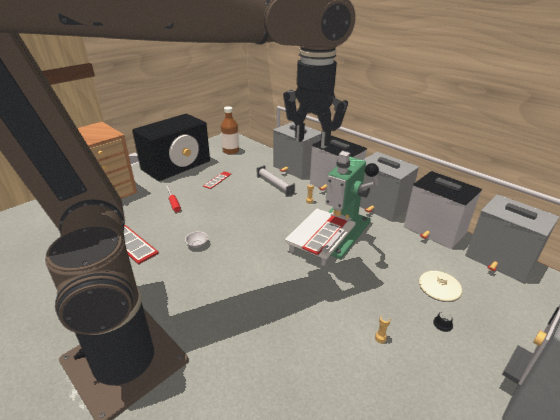

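Call:
step_arm:
  gripper: [-0.2,-0.2,-0.2,-0.2,-0.2,-0.2,-0.2,-0.2]
  linear:
    - [-0.04,0.037,0]
    - [-0.08,0.074,0]
    - [-0.108,0.1,0]
    - [-0.108,0.1,0]
    - [-0.108,0.1,0.04]
    - [-0.108,0.1,0.075]
    - [-0.108,0.1,0.09]
    - [-0.108,0.1,0.09]
  delta_rot:
    - [0,0,0]
    - [0,0,0]
    - [0,0,0]
    - [0,0,0]
    - [0,0,0]
    - [0,0,0]
    - [0,0,0]
    - [0,0,0]

```text
time: 23.95
eef_pos: [0.5882, -0.1683, 0.2709]
tcp_rot: [0.633, 0.774, -0.0, -0.002]
contact_force: [0.2, 0.6, 0.6]
opening: 0.603
```

Call:
step_arm:
  gripper: [0.2,0.4,0.4,0.4,0.4]
  linear:
    - [0,0,0]
    - [0,0,0]
    - [0,0,0]
    - [0,0,0]
    - [0,0,0]
  delta_rot:
    - [0,0,0]
    - [0,0,0]
    - [0,0,0]
    - [0,0,0]
    - [0,0,0]
  grip_force: 30

```text
time: 24.58
eef_pos: [0.5895, -0.1679, 0.2746]
tcp_rot: [0.633, 0.774, 0.001, 0.0]
contact_force: [-0.5, 5.1, 4.1]
opening: 0.35
```

Call:
step_arm:
  gripper: [0.4,0.4,0.4,0.4,0.4,0.4,0.4,0.4,0.4,0.4,0.4,0.4]
  linear:
    - [0.001,-0.0063,0.0055]
    - [0.001,-0.0122,0.0114]
    - [0.001,-0.0178,0.0177]
    - [0.001,-0.0232,0.0241]
    - [0.001,-0.0282,0.0309]
    - [0.001,-0.0328,0.0378]
    - [0.001,-0.041,0.0524]
    - [0.001,-0.0475,0.0678]
    - [0.001,-0.0524,0.0839]
    - [0.001,-0.0556,0.1003]
    - [0.001,-0.0566,0.1086]
    - [0.001,-0.0566,0.1086]
  delta_rot:
    - [0,0,0]
    - [0,0,0]
    - [0,0,0]
    - [0,0,0]
    - [0,0,0]
    - [0,0,0]
    - [0,0,0]
    - [0,0,0]
    - [0,0,0]
    - [0,0,0]
    - [0,0,0]
    - [0,0,0]

```text
time: 26.08
eef_pos: [0.534, -0.1788, 0.1659]
tcp_rot: [0.633, 0.774, 0.001, 0.0]
contact_force: [-4.0, 5.5, 8.1]
opening: 0.351
```

```bash
cat > kk.py <<'E'
from h import *
from plant import ctrl
import sys
n=sys.argv[1]
c=ctrl.read_camera("scene");np.savez(n+".npz",**c)
d=ctrl.read_camera("side")
st=ctrl.get_state();print(st["eef_pos"],st["opening"],st["contact_force"],wp(st["eef_pos"]))
cv2.imwrite(f"pics/{n}.png",np.hstack([cv2.resize(k["frame"][y:y+150,x:x+150,::-1],(400,400),interpolation=2) for k,x,y in((c,180,170),(d,260,140))]))
E
python3 kk.py k2
```

```text
[ 0.53410703 -0.178815    0.16643883] 0.3509027646619417 [-4.7462679   5.20158825  7.63016333] [-0.13946309 -0.10532708]
```

View pics/k2.png

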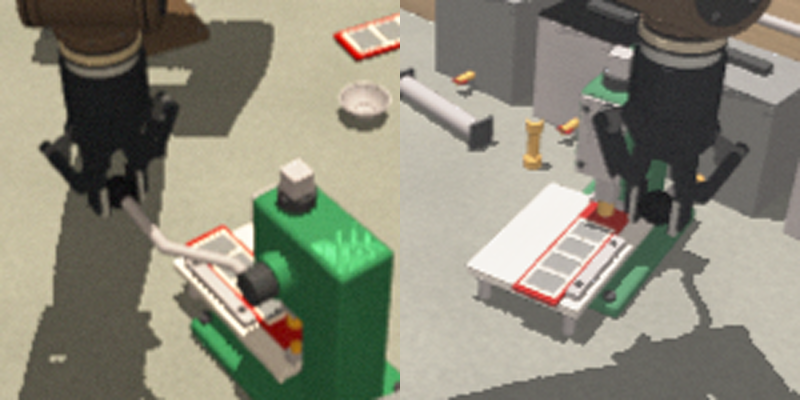

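Call:
step_arm:
  gripper: [0.4,0.4,0.4]
  linear:
    - [0,-0.0003,0.003]
    - [0,-0.0004,0.006]
    - [0,-0.0004,0.006]
  delta_rot:
    - [0,0,0]
    - [0,0,0]
    - [0,0,0]

```text
time: 26.55
eef_pos: [0.5336, -0.1789, 0.1603]
tcp_rot: [0.633, 0.774, 0.0, 0.0]
contact_force: [-5.0, 6.1, 8.9]
opening: 0.351
```

Call:
step_arm:
  gripper: [0.4,0.4,0.4]
  linear:
    - [0,0,0.0015]
    - [0,0,0.003]
    - [0,0,0.003]
  delta_rot:
    - [0,0,0]
    - [0,0,0]
    - [0,0,0]

```text
time: 26.92
eef_pos: [0.5336, -0.1789, 0.1577]
tcp_rot: [0.633, 0.774, 0.0, 0.0]
contact_force: [-5.5, 6.0, 9.9]
opening: 0.353
```

Call:
step_arm:
  gripper: [0.4,0.4,0.4]
  linear:
    - [0,0,0.0015]
    - [0,0,0.003]
    - [0,0,0.003]
  delta_rot:
    - [0,0,0]
    - [0,0,0]
    - [0,0,0]

```text
time: 27.3
eef_pos: [0.5335, -0.1789, 0.1552]
tcp_rot: [0.633, 0.774, 0.0, -0.0]
contact_force: [-7.2, 5.1, 10.7]
opening: 0.355
```

Call:
step_arm:
  gripper: [0.4,0.4,0.4]
  linear:
    - [0,0,0.0015]
    - [0,0,0.002]
    - [0,0,0.002]
  delta_rot:
    - [0,0,0]
    - [0,0,0]
    - [0,0,0]

```text
time: 27.68
eef_pos: [0.5336, -0.1789, 0.1536]
tcp_rot: [0.633, 0.774, 0.0, 0.0]
contact_force: [-8.2, 6.5, 13.3]
opening: 0.348
```

Call:
step_arm:
  gripper: [0.4,0.4,0.4]
  linear:
    - [0.001,-0.001,0.0015]
    - [0.001,-0.002,0.003]
    - [0.001,-0.002,0.003]
  delta_rot:
    - [0,0,0]
    - [0,0,0]
    - [0,0,0]

```text
time: 28.05
eef_pos: [0.5335, -0.179, 0.1522]
tcp_rot: [0.633, 0.774, 0.002, 0.003]
contact_force: [-3.4, 6.2, 14.5]
opening: 0.352
```

```bash
python3 kk.py k3
python3 - <<'E'
from h import *
c=load("k3")
# expected pixel of knob at hard stop vs blob
f=c["frame"]
for th in(.70,.79,.833):
    a=np.radians(50)-th
    P=[*pw(.022-.16*np.cos(a)-.003,-.1063),.165+.16*np.sin(a)];print(th,P,proj(c,P).round(1))
E
```

```text
[ 0.53354527 -0.17897298  0.15221399] 0.35116481728226545 [-4.12111619  7.22934448 14.53141082] [-0.14004499 -0.1053709 ]
0.7 [np.float64(0.5351249285628202), np.float64(-0.17960225908501015), np.float64(0.19248927362159057)] [[224.2 239. ]]
0.79 [np.float64(0.5333283245369159), np.float64(-0.1799645180013878), np.float64(0.17821128173766293)] [[224.3 242.8]]
0.833 [np.float64(0.5329161029686825), np.float64(-0.18004763644956145), np.float64(0.17134467619273555)] [[224.4 244.8]]
```

View pics/k3.png

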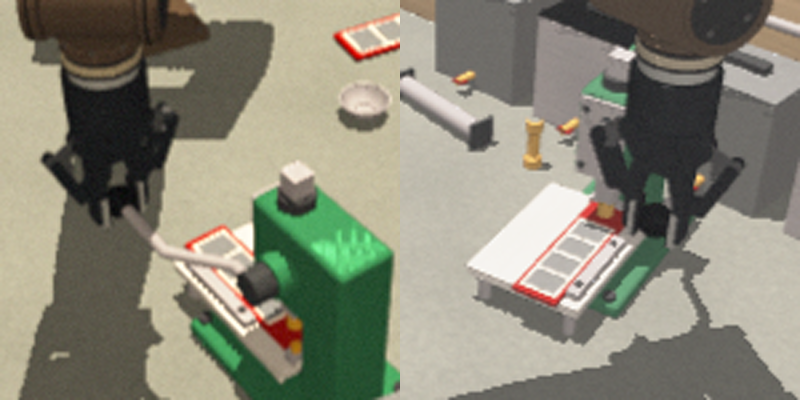

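Call:
step_arm:
  gripper: [0.4,0.4,0.4,0.4,0.4]
  linear:
    - [0,0,0.0015]
    - [0,0,0.003]
    - [0,0,0.003]
    - [0,0,0.003]
    - [0,0,0.003]
  delta_rot:
    - [0,0,0]
    - [0,0,0]
    - [0,0,0]
    - [0,0,0]
    - [0,0,0]

```text
time: 28.78
eef_pos: [0.5337, -0.179, 0.1517]
tcp_rot: [0.633, 0.774, 0.001, 0.003]
contact_force: [-8.0, 8.0, 23.4]
opening: 0.351
```

Call:
step_arm:
  gripper: [0.4,0.4,0.4,0.4,0.4,0.4,0.4,0.4,0.4,0.4,0.4,0.4]
  linear:
    - [0,0.001,-0.004]
    - [0,0.002,-0.01]
    - [0,0.0034,-0.0189]
    - [0,0.0066,-0.0353]
    - [0,0.0115,-0.0513]
    - [0,0.0181,-0.0667]
    - [0,0.0262,-0.0814]
    - [0,0.0358,-0.0951]
    - [0,0.0468,-0.1078]
    - [0,0.0548,-0.1155]
    - [0,0.058,-0.1182]
    - [0,0.058,-0.1182]
  delta_rot:
    - [0,0,0]
    - [0,0,0]
    - [0,0,0]
    - [0,0,0]
    - [0,0,0]
    - [0,0,0]
    - [0,0,0]
    - [0,0,0]
    - [0,0,0]
    - [0,0,0]
    - [0,0,0]
    - [0,0,0]

```text
time: 30.28
eef_pos: [0.5883, -0.168, 0.2625]
tcp_rot: [0.633, 0.774, -0.001, 0.001]
contact_force: [-1.7, -2.8, 5.7]
opening: 0.35
```

Call:
step_arm:
  gripper: [0.4,0.4,0.4,0.4]
  linear:
    - [0,0.001,-0.0025]
    - [0,0.002,-0.005]
    - [0,0.003,-0.007]
    - [0,0.003,-0.007]
  delta_rot:
    - [0,0,0]
    - [0,0,0]
    - [0,0,0]
    - [0,0,0]

```text
time: 30.78
eef_pos: [0.5918, -0.1672, 0.2661]
tcp_rot: [0.633, 0.774, 0.0, 0.001]
contact_force: [7.7, -5.0, -4.7]
opening: 0.348
```

Call:
step_arm:
  gripper: [-0.3,-0.3,-0.3,-0.3,-0.3,-0.3,-0.3,-0.3]
  linear:
    - [0,-0.002,0]
    - [0,-0.002,0]
    - [0,-0.002,0]
    - [0,-0.002,-0.03]
    - [0,-0.002,-0.07]
    - [0,-0.002,-0.1]
    - [0,-0.05,-0.1]
    - [0,-0.1,-0.1]
  delta_rot:
    - [0,0,0]
    - [0,0,0]
    - [0,0,0]
    - [0,0,0]
    - [0,0,0]
    - [0,0,0]
    - [0,0,0]
    - [0,0,0]

```text
time: 31.78
eef_pos: [0.4919, -0.1863, 0.3693]
tcp_rot: [0.633, 0.775, 0.0, 0.0]
contact_force: [0.0, -0.3, 0.6]
opening: 0.651
```

Run:
```python
from h import *
from plant import ctrl
c=ctrl.read_camera("scene");d=ctrl.read_camera("side");st=ctrl.get_state();print(st["time"],st["contact_force"],st["eef_pos"])
for k in(d,c):
  x,y=proj(k,[.5887,-.1689,.288])[0].astype(int);print((k["frame"][y-10:y+10,x-10:x+10].max(2)<50).sum())
cv2.imwrite("pics/f.png",np.hstack([cv2.resize(k["frame"][y:y+150,x:x+150,::-1],(400,400),interpolation=2) for k,x,y in((c,180,170),(d,260,140))]))
r,b=plate(d,tuple(map(float,proj(d,[*pw(-.155,.0),.051])[0])),.051);print(r[1:],[wp(np.array(q)/1000).round(4).tolist() for q in b])
```

```text
31.875 [0.55675774 0.33138761 0.06617589] [ 0.48969338 -0.18644796  0.36899466]
118
139
((19.229591369628906, 48.27711486816406), 33.97171401977539) [[-0.1757, 0.0139], [-0.1571, -0.0307], [-0.1394, -0.0233], [-0.1579, 0.0213]]
```

View pics/f.png

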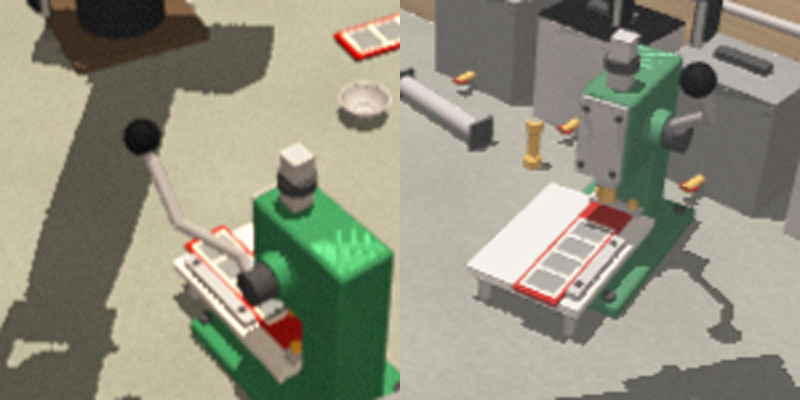

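The lever is back up, the plate is still registered along the rail, and its side-view outline is within about 0.5 mm of where it was before the final seating. The robot is clear of everything, so I'm handing in.

```bash
python3 -c "
from plant import ctrl
print(ctrl.sign_off())"
```

```text
the job is handed in; nothing more can be done
None
```

I registered the middle-sized plate on the press bed, pulled the lever to its stop, let it back up and handed the job in at about 32 s. No verdict is reported.

- **Seating:** I set the plate down clear of the rail and pushed it over to the rail, where I felt about 5 N. I then slid it in under the ram until the force rose at the back gauge. That first touch went to about 15 N, which is over the 10 N asked but under the 30 N limit. I re-seated it on the rail at about 7 N, then held about 10 N against the gauge for 1.25 s.
- **Lever:** I gripped the knob and pulled it down. At the end the force rose to 23 N with only 0.5 mm of movement, and the knob's position in the picture matched the full 0.833 rad. I then guided it back up and released it.
- **Last checks:** The knob is back at its start position and the robot is touching nothing. The plate's outline is within about 0.5 mm of where it was before the final re-seating and the punch stroke.
- **Not fully settled:** The cameras disagreed by about 3 to 5 mm on the press's sideways position, so contact on the rail and gauge was judged by force. While pushing on the tail I also felt 6 to 11 N upward on the tool. I took this to be friction and did not investigate it.
- **Other items:** I did not touch any of the loose things, and those in the last pictures looked undisturbed. I did not check each one separately.

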